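Close the evidence shell over a data cartridge and hold it shut

ROBOT

A 6-joint arm with a two-finger parallel gripper is mounted at the origin on the work surface. World frame = base frame: x ahead of the robot, y to its left, z up, the work surface at z = 0. Lengths are in m, angles in rad, forces in N, time in s.
With the tool pointing down it reaches from about 0.25 to 0.725 m from the base axis. Payload 4 kg.
Tool frame: the origin (TCP) lies midway between the tips of the shut fingers; the grasp point (between the pads) lies 19 mm behind it (bot.grip_point_offset is the distance from the TCP to the grasp point, in m); z points along the fingers, y is the line along which they close (so a half turn about z gives the same grasp; the last joint's range is limited). The gripper opens to 85 mm and grips with 20 to 120 N. Pads are 22 mm wide; open, the fingers measure 114 mm over their backs; the gripper's body (76 mm by 85 mm) begins 54 mm behind the grasp point. The pads swing forward as they close: fully open they stand 13 mm farther back than shut.
Start: joints at [-1.299, 0.241, 0.005, 1.335, 0, 1.571], TCP at [0.134, -0.482, 0.231] pointing down, gripper open.
Joint ranges: [-2.72, 2.72], [-1.05, 1.87], [-1.09, 1.28], [-1.99, 2.15], [-1.42, 1.44], [-3.14, 3.14]. Speed limits (rad/s): [2.79, 2.79, 3.14, 3.14, 3.14, 3.14].

INTERFACE

Orientations are given as a unit quaternion [x, y, z, w].
In Python, from workcell import bot gives the robot as it stands.
- The arm moves only by the tool step_arm, never from a script. Its argument "targets" is text: rows parted by semicolons, each of 7 numbers parted by spaces: the opening, from -1 (shut) to 1 (fully open), so that 0 is half open, then the shift along the world's x, y, z normalised to -1 to 1, where 1 is 0.5 m, then the turn, a rotation vector about the world's x, y, z normalised to -1 to 1, where 1 is pi/4 rad. In form: gripper x y z wx wy wz; .... A call has 1 to 10 rows; each row is the pose to reach, as a shift and turn from the pose commanded when the call began; what a row does not reach only later rows make up. A row lasts 1/12 s, in which the tool goes at most 41.7 mm and 7.16 degrees, less where a joint would pass 70% of its speed; a pose out of reach is approached as far as the arm can. A call with a number of a shift or a turn outside -1 to 1 is refused whole. A call with a gripper value outside its range is refused whole. The fingers move at their own pace and stop on an object; the grip force is fixed at half the most. Time passes only in rows, so rows that repeat a pose let the fingers close. It gives the time, the measured TCP pose, the force, the opening and the grip force at its end, in the units of the state.
- bot.get_obs(): the state, without advancing time (a new reading comes with each control period).
- bot.camera(name): name is "side" or "top"; returns the picture (480x640x3 uint8, red, green, blue); there is no depth.
- bot.camera_info(name): a dict with "vertical_fov" (degrees; the focal length in pixels is half the picture's height over the tangent of half this angle, whatever the lens; pixels are square), "cx", "cy" (the principal point, pixels), "pose" (4x4, takes a point from camera to world coordinates). Camera axes: x right, y up, looking along -z (the intrinsics and any distortion apply to the point x, -y, -z); pixel columns grow to the right and rows downward; lengths in m; the calibration is good to about 2 mm. A picture is of the moment at which its call begins. camera_info takes no time and is no camera call.
- bot.job_done(): hands the job in; it is judged then, once.
The state is a dict: "clock": time; "joint_pos": joint angles; "joint_vel": joint speeds; "tau": joint torques, N m; "eef_pos": TCP position; "tool_rot": TCP orientation; "ft_force": force on the tool from outside, world axes, zero at the start; "ft_torque": the same for the moment, N m; "grip_width": finger opening in m; "grasp_force": force on a finger pad.
Only numpy, scipy, OpenCV 4.12 (cv2) and the standard library are available. Lean on these libraries where they do the work, as an engineer would, in place of code of your own. Each camera call takes 0.05 s, during which the arm holds its last target. There are 200 camera calls.

TASK

Take the flat data cartridge out of its rack and slide it upright, all the way down, into the slot of the bolted-down lower half of the evidence shell. Then fit the cover over the two dowels of the lower half and press it down against the sprung pads until the two halves meet all round. Finish like that, with the gripper still holding the cover pressed shut (do not let go), and leave the bottle, the phone and the carton where they are.

Things in the scene. Friction and masses are not known exactly. Their poses are not given: they have to be found in the camera images.
- lower_half: Lower half of the shell: grey plastic block bolted to the table, 150 (x) by 60 (y) by 45 mm high, with a metal foot 6 mm high at both ends (196 mm long in all). Origin: centre of its underside, on the table; z up. Its flat top (z = 45 mm) carries the slot, the pads and two dowels and meets the cover. A half turn makes no difference.
- slot (a point): Centre of the mouth of the cartridge slot in the lower half's top face (x = y = 0, z = 45 mm of the lower half). The slot is 62.5 mm along the lower half's x, 12.5 mm along its y, 34 mm deep: its floor is 11 mm above the table.
- dowel_a (a point): Tip of one upright steel dowel of the lower half, at x = +58, y = 0, z = 91 mm of the lower half. Dowel 10 mm thick, 46 mm above the top face, its upper 7 mm tapered to 5 mm.
- dowel_b (a point): Tip of the other, equal dowel, at x = -58, y = 0, z = 91 mm of the lower half.
- pads (a joint): Two dark sprung rubber pads in the lower half's top at x = +44 and -44 mm (8 by 42 mm), moving together. 0: up, 5 mm above the top face; grows as pushed down (m); 0.005 is level with the face. 5 N starts them, 10 N takes them 5 mm down: the cover alone only rests on them, 5 mm open, and springs back up when let go.
- cartridge_mid (a point): Centre of the data cartridge: loose black slab with a metal plate, about 90 g, 60 long (x), 10 thick (y), 70 mm high (z, up). It starts on its long edge in the rack, top 46 mm standing out. It goes into the slot the same way up, either way round; fully in, the top 36 mm stand out and this point is 46 mm above the table.
- rack: Fixed aluminium block holding the cartridge at the start, 90 (x) by 44 (y) by 34 mm high; origin: centre of its underside on the table. Its slot, 64 by 14 mm, runs along x, floor 10 mm above the table.
- cover_mid (a point): Centre of the cover, 39 mm above its underside. Loose grey plastic, about 250 g, right way up on the table: body 140 (x) by 56 (y) by 54 mm high; on top, central, a grip rib 70 (x) by 20 (y) by 24 mm high (54 to 78 mm above the underside). Level and closed on the lower half, this point is 84 mm above the table.
- cover: The same cover; origin: centre of its underside, z up. Two dowel holes, 12 mm wide, run right through it from bottom to top at x = +58 and -58 mm, y = 0. Between them, underneath, a pocket 70 (x) by 20 (y) by 44 mm deep goes over the cartridge. A half turn makes no difference.
- bottle: Clear glass bottle with a metal cap, 68 mm across, 170 mm high; bystander. Origin: centre of its underside.
- phone: Black phone lying flat, 72 by 150 by 9 mm; bystander. Origin: centre of its underside.
- carton: Small cardboard carton, 60 by 85 by 50 mm high; bystander. Origin: centre of its underside.
Mind the look-alikes: they are no part of the job. What is shaped like the part that bears cartridge_mid but blue or orange is not meant. What is shaped like the lower_half but red is not meant.

How it is judged:
On the way:
1. the cartridge stands fully down in the slot of the lower half, before the cover goes on (x of cartridge_mid in the frame of lower_half between -0.004 and 0.004 m and y of cartridge_mid in the frame of lower_half between -0.003 and 0.003 m and z of cartridge_mid in the frame of lower_half below 0.0485 m and angle between the z axis of cartridge_mid and the z axis of lower_half, either way round below 0.06 rad), for 0.2 s.
At the end, for the whole second after the job is handed in: Cartridge upright in the slot within 2.5 mm of its floor; cover on the dowels (3 mm, 0.03 rad), gap to the lower half under 1.8 mm, pads down at least 3.5 mm; fingers bear on the cover with over 3 N and the cover on the lower half with over 5 N (all of step 1 and x of cover_mid in the frame of lower_half between -0.003 and 0.003 m and y of cover_mid in the frame of lower_half between -0.003 and 0.003 m and z of cover_mid in the frame of lower_half below 0.0858 m and angle between the z axis of cover_mid and the z axis of lower_half, either way round below 0.03 rad and value of joint pads above 0.0035 m and contact force between the fingers and cover above 3 N and contact force between cover and lower_half above 5 N); the arm keeps its last pose, push and grip.
It fails at once if the bottle, the phone or the carton is moved more than 30 mm (distance of any of bottle, phone, carton from where it was at the start of the episode above 0.03 m).
It also fails if it takes over 64 s, if anything falls off the work surface, if the arm or the gripper's body presses on something with over 40 N, if the wrist force passes 120 N, or if a joint passes its speed limit or range.

## Working session

There is one attempt and no reset: what is moved stays moved. The work goes in short steps, Python scripts to look and compute and a tool call to move; the robot and the scene stay as the last step left them, time stands still between calls to the robot, and variables do not carry over. Pictures are saved under pics/ and viewed, at most 10 in all, crops included, and the job is handed in when it is done.

Besides the shell and the picture viewer there is one more tool, called after "Emit:" in YAML: its name, and indented under it one key for each argument. step_arm: Moves the arm, as the interface text tells. Scaled input: -1 to 1 covers 0.5 m each way for a shift and pi/4 rad each way for a turn. Its arguments: {"type":"object","properties":{"targets":{"type":"string"}},"required":["targets"]}

```bash
ls; mkdir -p pics; python3 - <<'E'
from workcell import bot
import cv2,numpy as np
for n in("side","top"):
    im=bot.camera(n); cv2.imwrite(f"pics/{n}0.png",im[:,:,::-1]); print(n,bot.camera_info(n))
print(bot.get_obs(),bot.grip_point_offset)
E
```

```text
pics
side {'vertical_fov': 46.564432558588564, 'cx': 325.6371726146216, 'cy': 239.00344399226475, 'pose': array([[ 0.91157686,  0.30118132, -0.27985254,  0.31387215],
       [-0.41112553,  0.66471825, -0.62379921, -0.65899458],
       [-0.00185358,  0.68369545,  0.7297651 ,  0.82028257],
       [ 0.        ,  0.        ,  0.        ,  1.        ]])}
top {'vertical_fov': 46.14109476540587, 'cx': 325.6986700432573, 'cy': 252.0634572040267, 'pose': array([[-9.88785289e-04,  9.93923499e-01, -1.10068617e-01,
         5.05918380e-01],
       [-9.99854395e-01,  8.92448919e-04,  1.70408906e-02,
        -1.91527584e-02],
       [ 1.70355723e-02,  1.10069441e-01,  9.93777896e-01,
         1.02358198e+00],
       [ 0.00000000e+00,  0.00000000e+00,  0.00000000e+00,
         1.00000000e+00]])}
{'clock': 0.1, 'joint_pos': array([-1.29897447e+00,  2.41382940e-01,  3.86084055e-03,  1.33522677e+00,
        1.27614009e-05,  1.57079247e+00]), 'joint_vel': array([-0.00105062, -0.00224542,  0.00381079, -0.00053155, -0.00109532,
       -0.00113088]), 'tau': array([-5.55202641e-04, -3.73139048e+01,  2.53009576e+01,  1.08502209e-02,
       -3.72991587e-05, -1.43415861e-05]), 'eef_pos': array([ 0.13409247, -0.48108567,  0.2304801 ]), 'tool_rot': array([ 9.90777586e-01,  1.35494734e-01, -1.25953891e-04, -9.68131705e-04]), 'ft_force': array([ 0.21739378, -0.58719929, -0.00120593]), 'ft_torque': array([0.01837724, 0.00407818, 0.01308813]), 'grasp_force': 0.0, 'grip_width': 0.08542679055052643} 0.0187
```

View pics/top0.png

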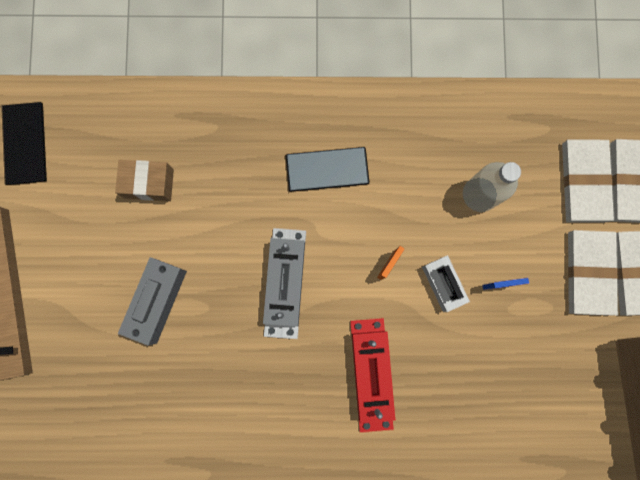

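View pics/side0.png

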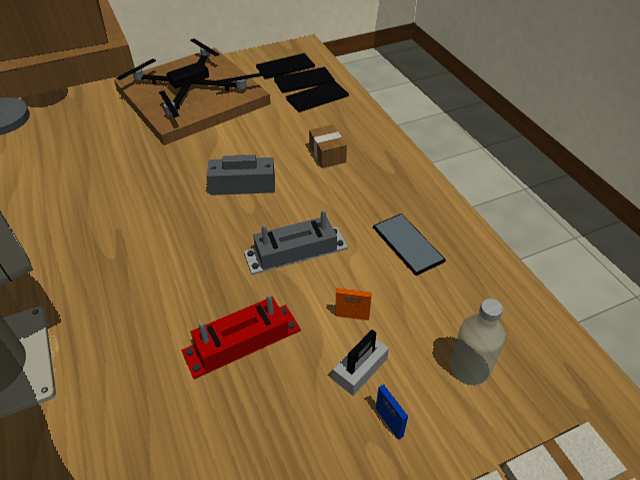

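Candidates (top view): cartridge is the black slab in the aluminium rack at (446,284). Its look-alikes are orange (392,263) and blue (505,284). Lower half is grey at (285,283), and red (372,375) is the decoy. Cover is grey at (152,302). By the description I choose the black, grey and grey ones, and I check them in one close crop.

```bash
cat > h.py <<'E'
import numpy as np,cv2
from workcell import bot
def K(n):
    i=bot.camera_info(n); return 240/np.tan(np.radians(i["vertical_fov"]/2)),i["cx"],i["cy"],np.array(i["pose"])
def ray(n,u,v):
    f,cx,cy,T=K(n); d=T[:3,:3]@np.array([(u-cx)/f,-(v-cy)/f,-1.]); return T[:3,3],d/np.linalg.norm(d)
def onz(n,p,z):
    o,d=ray(n,*p); return o+d*(z-o[2])/d[2]
def tri(pt,ps):
    (a,d),(b,e)=ray("top",*pt),ray("side",*ps)
    s=np.linalg.lstsq(np.c_[d,-e],b-a,rcond=None)[0]
    P,Q=a+d*s[0],b+e*s[1]; return (P+Q)/2,np.linalg.norm(P-Q)
def proj(n,P):
    f,cx,cy,T=K(n); c=T[:3,:3].T@(np.array(P)-T[:3,3]); return np.array([cx+f*c[0]/-c[2],cy-f*c[1]/-c[2]])
E
python3 - <<'E'
import cv2,numpy as np
t=cv2.imread("pics/top0.png");s=cv2.imread("pics/side0.png")
def c(im,u,v):
    o=cv2.resize(im[v:v+112,u:u+100],(266,298),interpolation=cv2.INTER_CUBIC)
    for k in range(0,100,10):
        cv2.line(o,(int(k*2.66),0),(int(k*2.66),4 if k%50 else 10),(0,255,255),1)
        cv2.line(o,(0,int(k*2.66)),(4 if k%50 else 10,int(k*2.66)),(0,255,255),1)
    return o
r1=np.hstack([c(t,400,230),c(t,235,227),c(t,100,247)])
r2=np.hstack([c(s,310,300),c(s,246,190),c(s,190,120)])
cv2.imwrite("pics/comp.png",np.vstack([r1,r2]))
E
```

```text
(no output)
```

View pics/comp.png

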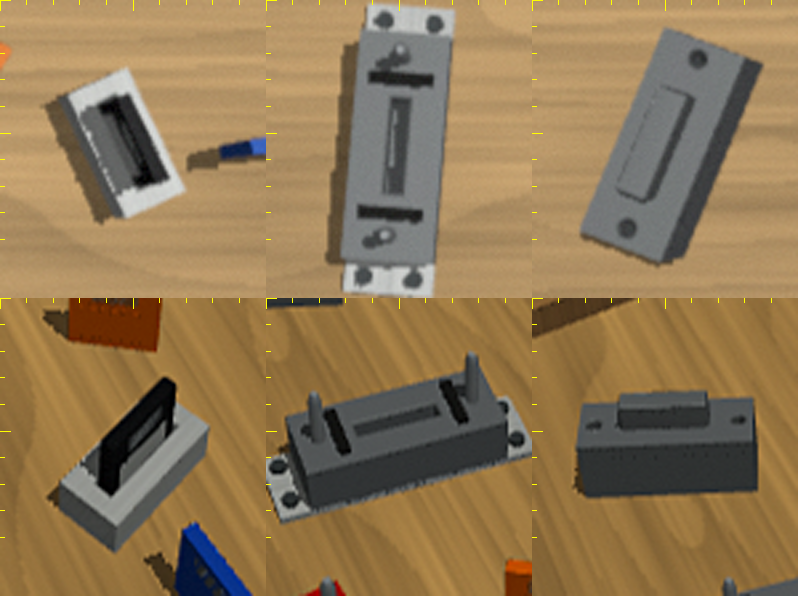

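The crop confirms the choice: black cartridge in the rack (top ≈ (446,282), side ≈ (361,352)), grey lower half with dark pads (top ≈ (286,256) and (282,307)), and cover with rib and two holes (top ≈ (162,269) and (136,333)). Next I measure the blobs.

```bash
python3 - <<'E'
from h import *
t=cv2.imread("pics/top0.png");s=cv2.imread("pics/side0.png")
def blobs(im,box,lo,hi,amin,up=4):
    u,v,w,h=box; c=cv2.resize(im[v:v+h,u:u+w],None,fx=up,fy=up,interpolation=cv2.INTER_CUBIC)
    m=cv2.inRange(c,np.array(lo),np.array(hi)); cs,_=cv2.findContours(m,cv2.RETR_EXTERNAL,cv2.CHAIN_APPROX_NONE)
    for k in cs:
        a=cv2.contourArea(k)/up**2
        if a<amin: continue
        M=cv2.moments(k); r=cv2.boxPoints(cv2.minAreaRect(k))
        f=lambda p:(np.array(p)+.5)/up-.5+[u,v]
        print("  a%.0f"%a,f((M["m10"]/M["m00"],M["m01"]/M["m00"])).round(2),f(r).round(1).tolist())
print("top pads");blobs(t,(262,240,45,85),(0,0,0),(40,40,40),20)
print("side pads");blobs(s,(260,200,75,50),(0,0,0),(32,32,32),10)
print("top holes");blobs(t,(125,260,60,85),(0,0,0),(72,72,72),4)
print("top rib/cover");
print("side holes");blobs(s,(208,155,64,18),(0,0,0),(48,48,48),2)
print("top rack");blobs(t,(420,250,55,65),(180,180,180),(255,255,255),30)
print("side cart");blobs(s,(330,325,65,50),(0,0,0),(32,32,32),20)
print("top cart");blobs(t,(425,255,45,55),(0,0,0),(45,45,45),20)
def c(im,u,v):
    o=cv2.resize(im[v:v+75,u:u+50],(400,600),interpolation=cv2.INTER_CUBIC)
    for k in range(0,75,5):
        cv2.line(o,(k*8,0),(k*8,8),(0,255,255),1); cv2.line(o,(0,k*8),(8,k*8),(0,255,255),1)
    return o
cv2.imwrite("pics/cart.png",np.hstack([c(t,422,248),c(s,336,322)]))
E
```

```text
top pads
  a57 [281.22 306.81] [[269.7, 307.7], [270.0, 304.4], [293.0, 306.2], [292.7, 309.4]]
  a65 [285.2  256.16] [[273.9, 257.0], [274.2, 253.3], [297.0, 255.4], [296.7, 259.1]]
side pads
  a71 [272.36 239.95] [[266.8, 232.7], [271.2, 230.9], [277.8, 247.2], [273.4, 249.0]]
  a72 [316.17 228.38] [[310.3, 221.6], [318.0, 218.2], [325.1, 234.4], [317.4, 237.8]]
top holes
  a27 [135.55 332.22] [[132.3, 329.7], [137.9, 328.7], [139.0, 334.7], [133.4, 335.7]]
  a85 [151.56 302.57] [[140.3, 322.1], [158.3, 282.7], [162.0, 284.4], [143.9, 323.8]]
  a458 [167.42 307.01] [[148.6, 344.2], [179.7, 268.5], [185.8, 271.0], [154.7, 346.7]]
  a26 [162.11 268.54] [[158.5, 266.5], [164.3, 265.0], [165.7, 270.6], [159.9, 272.0]]
top rib/cover
side holes
  a6 [213.37 167.44] [[210.6, 166.4], [215.4, 166.4], [215.4, 168.4], [210.6, 168.4]]
  a5 [267.73 165.43] [[265.1, 164.4], [269.6, 164.4], [269.6, 166.4], [265.1, 166.4]]
  a92 [233.97 165.69] [[221.6, 161.6], [255.6, 161.6], [255.6, 168.6], [221.6, 168.6]]
  a4 [242.98 162.22] [[242.1, 160.9], [243.9, 160.9], [243.9, 163.6], [242.1, 163.6]]
  a5 [251.83 161.34] [[247.3, 161.2], [255.4, 160.1], [255.6, 161.7], [247.5, 162.8]]
top rack
  a400 [449.2  282.56] [[425.5, 265.3], [447.4, 255.0], [469.1, 301.1], [447.2, 311.4]]
side cart
  a489 [360.33 350.11] [[339.0, 362.7], [371.4, 328.4], [383.4, 339.7], [351.0, 374.1]]
top cart
  a170 [449.47 283.39] [[436.6, 269.4], [447.1, 264.4], [462.1, 295.9], [451.5, 300.9]]
```

View pics/cart.png

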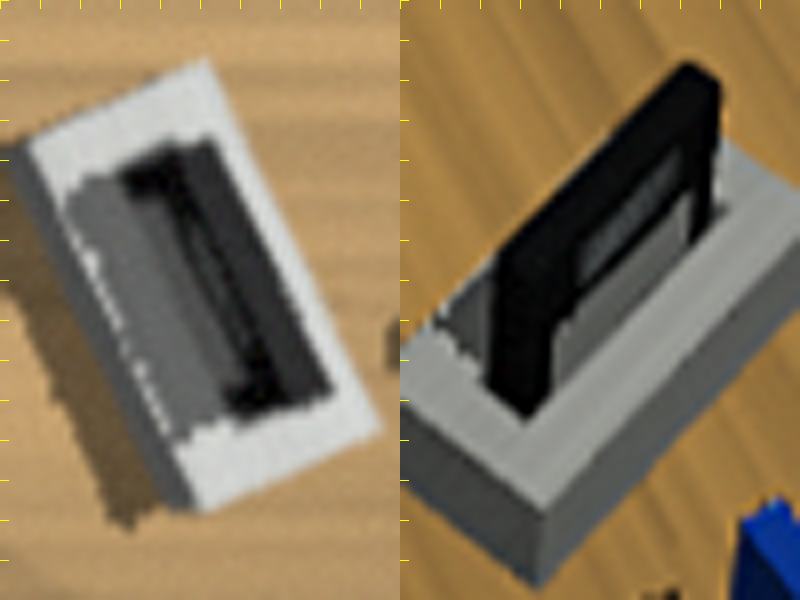

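Left pane (top view): the dark-grey strip is the cartridge's top face, right edge from about (448.2,265) to (463,297), centre about (453,282.3). Right pane (side view): top corners at about (348,353), (371.6,329.3) and (375.3,332.2). Next I triangulate.

```bash
python3 - <<'E'
from h import *
np.set_printoptions(precision=4,suppress=True)
t=[(285.2,256.16),(281.22,306.81)]; s=[(316.17,228.38),(272.36,239.95)]
for name,T,S in(("pads",t,s),("holes",[(162.11,268.54),(135.55,332.22)],[(267.73,165.43),(213.37,167.44)])):
    P=[tri(a,b) for a,b in zip(T,S)]; print(name,P,"swap",tri(T[0],S[1])[1])
    z=.05 if name=="pads" else .054
    Q=[onz("top",a,z) for a in T]; d=Q[0]-Q[1]; print(" top@z",(Q[0]+Q[1])/2,np.linalg.norm(d),"yaw",np.arctan2(d[1],d[0]))
    Q=[onz("side",a,z) for a in S]; d=Q[0]-Q[1]; print(" side@z",(Q[0]+Q[1])/2,np.linalg.norm(d),"yaw",np.arctan2(d[1],d[0]))
a=onz("top",(422+214/8-.44,248+140/8-.44),.08);b=onz("top",(422+332/8-.44,248+395/8-.44),.08);d=a-b
yaw=np.arctan2(d[1],d[0]);C=onz("top",(453.0,282.3),.08);print("cart",C,np.linalg.norm(d),yaw)
u=d/np.linalg.norm(d);n=np.array([-u[1],u[0],0])
for i in(1,-1):
    for j in(1,-1): P=C+i*.03*u+j*.005*n;print(i,j,P,"side zoom",(proj("side",P)-[336,322]+.44)*8+[400,0])
# top corners triangulated: far pts
f=lambda x,y:(336+(x-400)/8-.44,322+y/8-.44)
for p in((688,62),(718,85),(500,250)): print("side@.08",onz("side",f(*p),.08))
r=cv2.boxPoints(((449.2,282.56),(1,1),0))
R=[onz("top",p,.034) for p in((425.5,265.3),(447.4,255.0),(469.1,301.1),(447.2,311.4))];print("rack",np.mean(R,0),R)
E
```

```text
pads [(array([0.606 , 0.0348, 0.0472]), np.float64(0.0016497577151559622)), (array([0.5182, 0.0411, 0.0471]), np.float64(0.0018780083999926638))] swap 0.08887641363311549
 top@z [0.5628 0.0376 0.05  ] 0.08769543307830695 yaw -0.07104084483088535
 side@z [0.5604 0.0356 0.05  ] 0.08785882407630914 yaw -0.07087037246551198
holes [(array([0.5842, 0.2456, 0.0533]), np.float64(0.0009733328157487653)), (array([0.4757, 0.287 , 0.0535]), np.float64(0.0011561186356999116))] swap 0.113913704476045
 top@z [0.5305 0.266  0.054 ] 0.11593203218779523 yaw -0.3657874610578367
 side@z [0.5293 0.2657 0.054 ] 0.11612818307255901 yaw -0.36797410828098054
cart [ 0.5595 -0.2494  0.08  ] 0.05856011459269554 0.41279429195542233
1 1 [ 0.5849 -0.2328  0.08  ] side zoom [691.1267  53.7232]
1 -1 [ 0.5889 -0.2419  0.08  ] side zoom [730.8154  82.2812]
-1 1 [ 0.53   -0.2568  0.08  ] side zoom [493.6917 249.7821]
-1 -1 [ 0.534 -0.266  0.08 ] side zoom [533.7345 280.4277]
side@.08 [ 0.5835 -0.2342  0.08  ]
side@.08 [ 0.5864 -0.2414  0.08  ]
side@.08 [ 0.5311 -0.2574  0.08  ]
rack [ 0.5607 -0.2504  0.034 ] [array([ 0.5921, -0.2126,  0.034 ]), array([ 0.6105, -0.2519,  0.034 ]), array([ 0.529 , -0.2882,  0.034 ]), array([ 0.511 , -0.2491,  0.034 ])]
```

Emit:
step_arm:
  targets: "0 0.85 0.463 -0.06 0 0 0.183;0 0.85 0.463 -0.06 0 0 0.183;0 0.85 0.463 -0.06 0 0 0.183;0 0.85 0.463 -0.06 0 0 0.183;0 0.85 0.463 -0.06 0 0 0.183;0 0.85 0.463 -0.06 0 0 0.183;0 0.85 0.463 -0.06 0 0 0.183;0 0.85 0.463 -0.06 0 0 0.183;0 0.85 0.463 -0.06 0 0 0.183;0 0.85 0.463 -0.06 0 0 0.183"

```text
clock: 0.93
eef_pos: [0.5008, -0.2812, 0.2049]
tool_rot: [0.978, 0.206, -0.0, -0.0]
ft_force: [0.3, -1.2, -0.1]
grip_width: 0.0424
grasp_force: 0.0
```

Emit:
step_arm:
  targets: "0 0.116 0.064 -0.17 0 0 0;0 0.116 0.064 -0.17 0 0 0;0 0.116 0.064 -0.17 0 0 0;0 0.116 0.064 -0.17 0 0 0;0 0.116 0.064 -0.17 0 0 0"

```text
clock: 1.35
eef_pos: [0.5564, -0.2495, 0.1183]
tool_rot: [0.978, 0.207, -0.002, -0.001]
ft_force: [-1.0, 0.3, 0.1]
grip_width: 0.0427
grasp_force: 0.0
```

```bash
python3 - <<'E'
from h import *
o=bot.get_obs();print(o["eef_pos"],o["tool_rot"],o["ft_force"])
for n in("top","side"): cv2.imwrite(f"pics/{n}1.png",bot.camera(n)[:,:,::-1])
t=cv2.imread("pics/top1.png");s=cv2.imread("pics/side1.png")
c=lambda im,u,v:cv2.resize(im[v:v+120,u:u+80],(400,600),interpolation=cv2.INTER_CUBIC)
cv2.imwrite("pics/hov.png",np.hstack([c(t,410,220),c(s,320,285)]))
E
```

```text
[ 0.55637567 -0.24952719  0.11832328] [ 0.978321    0.20707812 -0.00220154 -0.00134884] [-1.04473022  0.26171131  0.13190341]
```

View pics/hov.png

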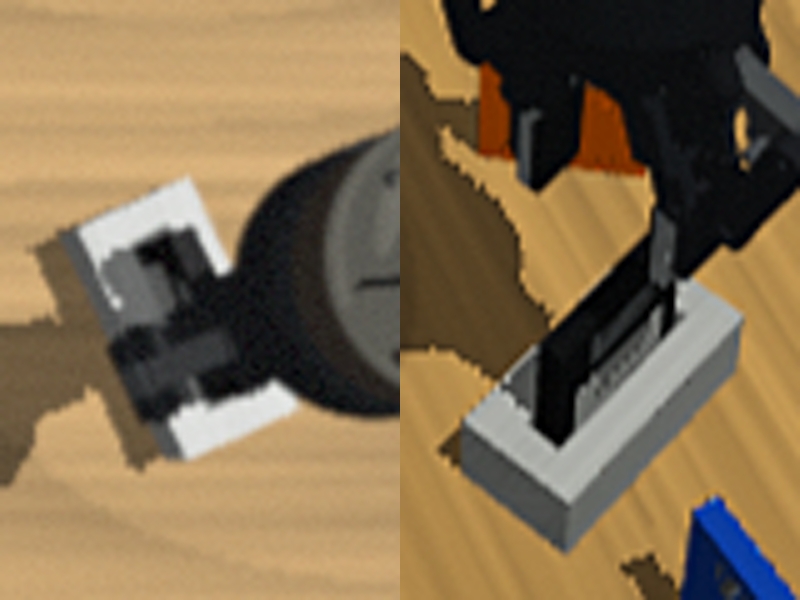

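Top pane: the fingers straddle the slab, with the near finger at about (445,292). Side pane: the fingertips stand on either side of the slab's top edge. I descend and close.

Emit:
step_arm:
  targets: "0 0.005 0 -0.07 0 0 0;0 0.005 0 -0.13 0 0 0;0 0.005 0 -0.13 0 0 0;0 0.005 0 -0.13 0 0 0;-1 0.005 0 -0.13 0 0 0;-1 0.005 0 -0.13 0 0 0;-1 0.005 0 -0.13 0 0 0;-1 0.005 0 -0.13 0 0 0;-1 0.005 0 -0.13 0 0 0;-1 0.005 0 -0.13 0 0 0"

```text
clock: 2.28
eef_pos: [0.5614, -0.2514, 0.0585]
tool_rot: [0.978, 0.206, 0.002, 0.001]
ft_force: [-1.8, 1.1, 7.1]
grip_width: 0.0085
grasp_force: 59.2
```

Emit:
step_arm:
  targets: "-1 0 0 0.03 0 0 0;-1 0 0 0.08 0 0 0;-1 0 0 0.14 0 0 0;-1 0 0 0.2 0 0 0;-1 0 0 0.2 0 0 0;-1 0 0 0.2 0 0 0"

```text
clock: 2.78
eef_pos: [0.5618, -0.2516, 0.1591]
tool_rot: [0.978, 0.206, 0.003, 0.002]
ft_force: [-0.3, 0.1, -1.9]
grip_width: 0.0088
grasp_force: 58.7
```

```bash
python3 - <<'E'
from h import *
o=bot.get_obs();print(o["eef_pos"],o["tool_rot"],o["ft_force"],o["ft_torque"],o["grip_width"])
for n in("top","side"): cv2.imwrite(f"pics/{n}2.png",bot.camera(n)[:,:,::-1])
t=cv2.imread("pics/top2.png");s=cv2.imread("pics/side2.png")
c=lambda im,u,v:cv2.resize(im[v:v+120,u:u+80],(400,600),interpolation=cv2.INTER_CUBIC)
cv2.imwrite("pics/lift.png",np.hstack([c(t,410,220),c(s,320,255)]))
E
```

```text
[ 0.56181848 -0.25155954  0.15905326] [0.97848475 0.20628957 0.00279069 0.00210084] [-0.28311039  0.08093151 -1.87308767] [-0.02662203  0.00623931 -0.00093974] 0.008793539149043003
```

View pics/lift.png

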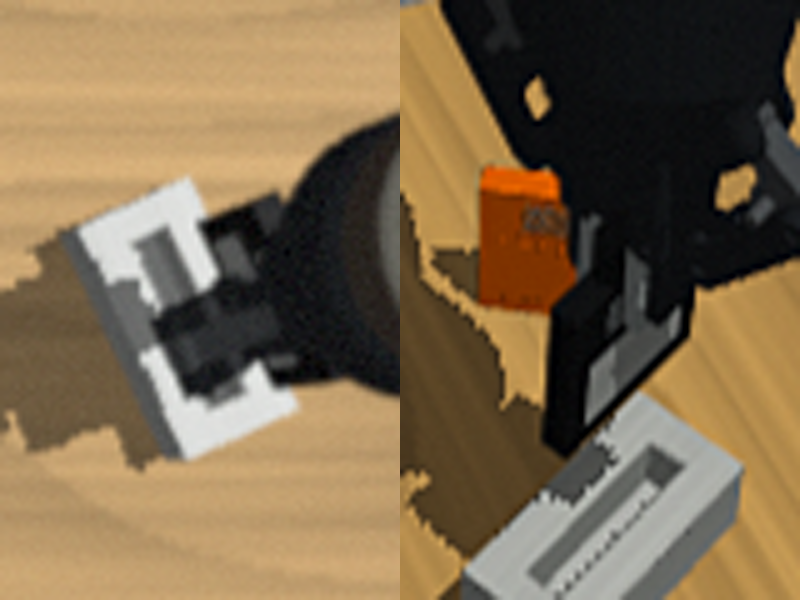

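The cartridge is held, level, clear of the rack: its bottom edge runs parallel to the rack edge in the side pane, from (351,346) to (379,319). Next I carry it over the slot.

Emit:
step_arm:
  targets: "-1 0.003 0.06 0 0 0 -0.1;-1 0.003 0.13 0 0 0 -0.22;-1 0.003 0.21 0 0 0 -0.34;-1 0.003 0.29 0 0 0 -0.46;-1 0.003 0.37 0 0 0 -0.58;-1 0.003 0.45 0 0 0 -0.62;-1 0.003 0.52 0 0 0 -0.62;-1 0.003 0.576 0 0 0 -0.62;-1 0.003 0.576 0 0 0 -0.62;-1 0.003 0.576 0 0 0 -0.62"

```text
clock: 3.72
eef_pos: [0.5604, 0.0009, 0.1545]
tool_rot: [1.0, -0.007, -0.001, -0.015]
ft_force: [0.2, 0.3, -1.5]
grip_width: 0.0089
grasp_force: 58.7
```

Emit:
step_arm:
  targets: "-1 0 0 -0.01 0 0 0;-1 0 0 -0.01 0 0 0"

```text
clock: 3.88
eef_pos: [0.5604, -0.0007, 0.1493]
tool_rot: [1.0, -0.008, -0.001, -0.014]
ft_force: [0.1, -0.2, -0.8]
grip_width: 0.0087
grasp_force: 58.8
```

```bash
python3 - <<'E'
from h import *
o=bot.get_obs();print(o["eef_pos"],o["tool_rot"],o["ft_force"],o["ft_torque"],o["grip_width"])
for n in("top","side"): cv2.imwrite(f"pics/{n}3.png",bot.camera(n)[:,:,::-1])
t=cv2.imread("pics/top3.png");s=cv2.imread("pics/side3.png")
def c(im,u,v):
    o=cv2.resize(im[v:v+120,u:u+80],(400,600),interpolation=cv2.INTER_CUBIC)
    for k in range(0,120,10):
        cv2.line(o,(k*5,0),(k*5,8),(0,255,255),1); cv2.line(o,(0,k*5),(8,k*5),(0,255,255),1)
    return o
cv2.imwrite("pics/over.png",np.hstack([c(t,245,225),c(s,252,155)]))
E
```

```text
[ 0.56036503 -0.00065968  0.14925814] [ 0.99986424 -0.0079204  -0.00120391 -0.0143989 ] [ 0.07474265 -0.18155774 -0.76647804] [-0.07737436  0.01227207 -0.05389804] 0.008690760893628038
```

View pics/over.png

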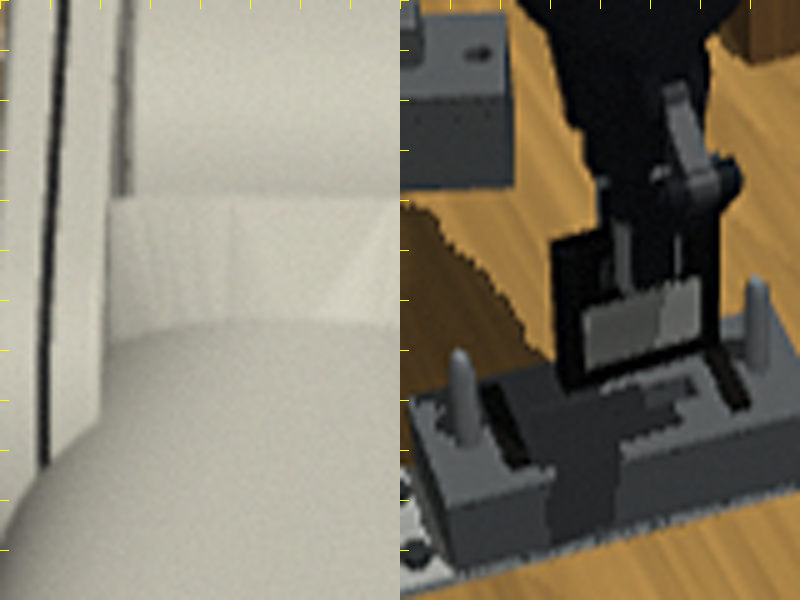

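The rows ran out before the target: the side pane shows the cartridge's lower edge at about (285,232)–(315,224), about 37 mm short in y, and the top view is blocked by the arm. I move the rest and let it settle.

Emit:
step_arm:
  targets: "-1 0.005 0.04 0.01 0 0 -0.07;-1 0.005 0.075 0.01 0 0 -0.07;-1 0.005 0.075 0.01 0 0 -0.07;-1 0.005 0.075 0.01 0 0 -0.07;-1 0.005 0.075 0.01 0 0 -0.07;-1 0.005 0.075 0.01 0 0 -0.07;-1 0.005 0.075 0.01 0 0 -0.07"

```text
clock: 4.57
eef_pos: [0.5626, 0.0063, 0.1555]
tool_rot: [1.0, -0.009, -0.001, -0.028]
ft_force: [0.2, 0.1, -1.4]
grip_width: 0.0089
grasp_force: 58.7
```

```bash
cat >> h.py <<'E'
def st():
    o=bot.get_obs(); q=o["tool_rot"]; from scipy.spatial.transform import Rotation as R
    M=R.from_quat(q).as_matrix(); np.set_printoptions(precision=4,suppress=True)
    print(o["clock"],o["eef_pos"],"yaw %.4f"%np.arctan2(M[1,0],M[0,0]),"zaxis",M[:2,2],"ft",o["ft_force"],o["ft_torque"],o["grip_width"],o["grasp_force"])
E
python3 -c "
from h import *
st()"
```

```text
4.5667 [0.5626 0.0063 0.1555] yaw -0.0176 zaxis [-0.0006  0.0551] ft [ 0.2014  0.0841 -1.419 ] [-0.0783  0.0182 -0.0149] 0.00892048951446442 58.684088587760925
```

```bash
python3 -c "
from h import *
o=bot.get_obs();print(o['joint_pos'],o['tau'])"
```

```text
[-0.01854141  0.40680326  0.03758477  1.20321421  0.05508596  3.14062793] [-2.54415540e-02 -4.48328984e+01  2.47536546e+01  1.43077367e-02
  1.97664723e-01  7.07190407e-05]
```

Joint 6 sits at its limit (3.14). The other half turn gives the same fit, so I turn about +177° about z, raised a little.

Emit:
step_arm:
  targets: "-1 0 0 0.04 0 0 0.15;-1 0 0 0.04 0 0 0.3;-1 0 0 0.04 0 0 0.45;-1 0 0 0.04 0 0 0.6;-1 0 0 0.04 0 0 0.75;-1 0 0 0.04 0 0 0.9;-1 0 0 0.04 0 0 1;-1 0 0 0.04 0 0 1"

```text
clock: 5.23
eef_pos: [0.5628, 0.0064, 0.1754]
tool_rot: [0.927, 0.375, -0.011, -0.025]
ft_force: [0.1, -0.6, -0.8]
grip_width: 0.009
grasp_force: 58.7
```

Emit:
step_arm:
  targets: "-1 0 0 0 0 0 0.15;-1 0 0 0 0 0 0.3;-1 0 0 0 0 0 0.45;-1 0 0 0 0 0 0.6;-1 0 0 0 0 0 0.75;-1 0 0 0 0 0 0.9;-1 0 0 0 0 0 1;-1 0 0 0 0 0 1"

```text
clock: 5.9
eef_pos: [0.5627, 0.0064, 0.1755]
tool_rot: [0.713, 0.7, -0.02, -0.019]
ft_force: [0.2, -0.4, -0.8]
grip_width: 0.0086
grasp_force: 58.7
```

Emit:
step_arm:
  targets: "-1 0 0 0 0 0 0.15;-1 0 0 0 0 0 0.3;-1 0 0 0 0 0 0.45;-1 0 0 0 0 0 0.6;-1 0 0 0 0 0 0.75;-1 0 0 0 0 0 0.9;-1 0 0 0 0 0 1;-1 0 0 0 0 0 1"

```text
clock: 6.57
eef_pos: [0.5626, 0.0064, 0.1756]
tool_rot: [0.392, 0.92, -0.026, -0.01]
ft_force: [0.3, -0.5, -1.4]
grip_width: 0.0087
grasp_force: 58.7
```

```bash
python3 -c "
from h import *
st();print(bot.get_obs()['joint_pos'])"
```

```text
6.5667 [0.5626 0.0064 0.1756] yaw 2.3365 zaxis [-0.0385 -0.0391] ft [ 0.334  -0.5373 -1.4226] [ 0.0705 -0.0314 -0.011 ] 0.008721165442901042 58.74985098838806
[ 0.0317  0.4241  0.118   1.3044 -0.0379  0.8376]
```

Emit:
step_arm:
  targets: "-1 0 0.06 0 0 0 0.15;-1 0 0.06 0 0 0 0.3;-1 0 0.06 0 0 0 0.45;-1 0 0.06 0 0 0 0.6;-1 0 0.06 0 0 0 0.75;-1 0 0.06 0 0 0 0.9;-1 0 0.06 0 0 0 0.935;-1 0 0.06 0 0 0 0.935"

```text
clock: 7.23
eef_pos: [0.5626, 0.0362, 0.1756]
tool_rot: [0.036, 0.999, -0.027, -0.0]
ft_force: [-0.1, -0.2, -0.7]
grip_width: 0.0085
grasp_force: 58.8
```

Emit:
step_arm:
  targets: "-1 0 0 -0.02 0.07 -0.003 0;-1 0 0 -0.02 0.07 -0.003 0;-1 0 0 -0.02 0.07 -0.003 0;-1 0 0 -0.02 0.07 -0.003 0;-1 0 0 -0.02 0.07 -0.003 0"

```text
clock: 7.65
eef_pos: [0.563, 0.0364, 0.1659]
tool_rot: [0.035, 0.999, -0.0, 0.0]
ft_force: [-0.0, 0.0, -0.7]
grip_width: 0.0084
grasp_force: 58.8
```

```bash
python3 - <<'E'
from h import *
st()
for n in("top","side"): cv2.imwrite(f"pics/{n}4.png",bot.camera(n)[:,:,::-1])
s=cv2.imread("pics/side4.png")
def c(im,u,v):
    o=cv2.resize(im[v:v+75,u:u+100],(800,600),interpolation=cv2.INTER_CUBIC)
    for k in range(0,100,10):
        cv2.line(o,(k*8,0),(k*8,8),(0,255,255),1); cv2.line(o,(0,k*8),(8,k*8),(0,255,255),1)
    return o
cv2.imwrite("pics/over2.png",c(s,246,185))
E
```

```text
7.65 [0.563  0.0364 0.1659] yaw 3.0719 zaxis [ 0.0005 -0.0006] ft [-0.0145  0.0407 -0.7066] [ 0.0658 -0.0329 -0.0088] 0.008359356610426095 58.815869092941284
```

View pics/over2.png

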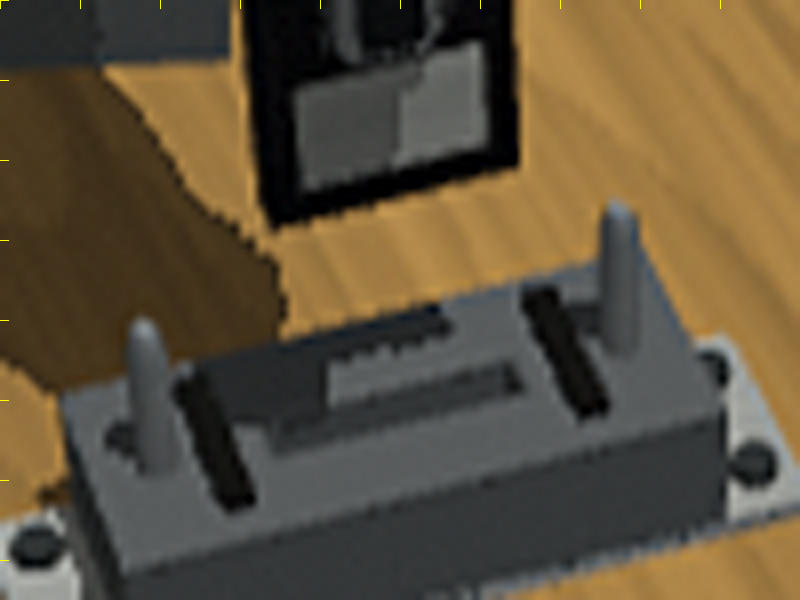

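Side view: the cartridge's near bottom corners are at (280.4,213.5) and (311,205.6). The slot's near edge runs from about (280.4,241.6) to (311.6,233.7). I compare them in 3D.

```bash
python3 - <<'E'
from h import *
np.set_printoptions(precision=4,suppress=True)
f=lambda x,y:(246+x/8-.44,185+y/8-.44)
L=np.array([.5617,.0366]);th=-.071;R=np.array([[np.cos(th),np.sin(th)],[-np.sin(th),np.cos(th)]])
for nm,pts,z in(("cart",[(275,228),(520,165)],.1174),("cart+2mm",[(275,228),(520,165)],.1194),("slotnear",[(273,453),(523,392)],.045),("slotfar",[(262,425),(507,363)],.045)):
    P=[R@(onz("side",f(*p),z)[:2]-L) for p in pts]; print(nm,P,np.mean(P,0))
# expected z from bottom-near corner, if y_cart face = tcp - 5mm
P=[.563,.0364]
# pads from top & side at z .05 residual in L frame
for n,T in(("top",[(285.2,256.16),(281.22,306.81)]),("side",[(316.17,228.38),(272.36,239.95)])):
    print(n,R@(np.mean([onz(n,a,.05) for a in T],0)[:2]-L))
E
```

```text
cart [array([-0.0268, -0.0041]), array([ 0.0318, -0.0038])] [ 0.0025 -0.0039]
cart+2mm [array([-0.0273, -0.0061]), array([ 0.0311, -0.0058])] [ 0.0019 -0.006 ]
slotnear [array([-0.0321, -0.0043]), array([ 0.0301, -0.006 ])] [-0.001  -0.0052]
slotfar [array([-0.0319,  0.0053]), array([0.0297, 0.0045])] [-0.0011  0.0049]
top [0.001 0.001]
side [-0.0013 -0.001 ]
```

Emit:
step_arm:
  targets: "-1 -0.0066 -0.001 -0.06 0 0 0;-1 -0.0066 -0.001 -0.11 0 0 0;-1 -0.0066 -0.001 -0.134 0 0 0;-1 -0.0066 -0.001 -0.134 0 0 0;-1 -0.0066 -0.001 -0.134 0 0 0;-1 -0.0066 -0.001 -0.134 0 0 0"

```text
clock: 8.25
eef_pos: [0.5605, 0.0359, 0.0998]
tool_rot: [0.034, 0.999, -0.0, 0.001]
ft_force: [-0.6, 0.1, -0.5]
grip_width: 0.0088
grasp_force: 58.9
```

```bash
python3 - <<'E'
from h import *
st()
cv2.imwrite("pics/side5.png",bot.camera("side")[:,:,::-1])
s=cv2.imread("pics/side5.png")
def c(im,u,v):
    o=cv2.resize(im[v:v+60,u:u+80],(800,600),interpolation=cv2.INTER_CUBIC)
    for k in range(0,80,10):
        cv2.line(o,(k*10,0),(k*10,8),(0,255,255),1); cv2.line(o,(0,k*10),(8,k*10),(0,255,255),1)
    return o
cv2.imwrite("pics/mouth.png",c(s,256,200))
E
```

```text
8.25 [0.5605 0.0359 0.0998] yaw 3.0728 zaxis [ 0.0022 -0.0001] ft [-0.5542  0.075  -0.4858] [-0.0334 -0.0075  0.013 ] 0.008835642341766821 58.92046630382538
```

View pics/mouth.png

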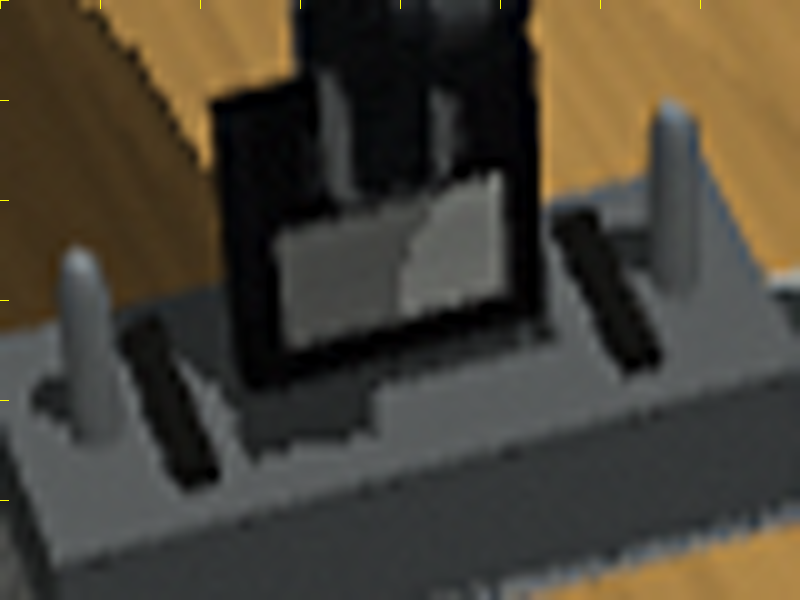

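Side view: the cartridge bottom edge, (281,238.5)–(310,231), is centred lengthwise on the slot's near edge, (279.7,241.2)–(310.9,233.6), and a touch toward −y. I shift y by +0.6 mm and lower gently.

Emit:
step_arm:
  targets: "-1 0 0.0012 0 0 0 0;-1 0 0.0012 -0.008 0 0 0;-1 0 0.0012 -0.014 0 0 0;-1 0 0.0012 -0.02 0 0 0;-1 0 0.0012 -0.02 0 0 0"

```text
clock: 8.72
eef_pos: [0.561, 0.0365, 0.0931]
tool_rot: [0.034, 0.999, 0.0, 0.003]
ft_force: [-5.6, 0.5, 22.5]
grip_width: 0.0088
grasp_force: 62.3
```

```bash
python3 -c "
from h import *
st()"
```

```text
8.7167 [0.561  0.0365 0.0931] yaw 3.0728 zaxis [0.0055 0.0004] ft [-5.6068  0.4847 22.548 ] [-0.0897  1.5667  0.0141] 0.008815455408794231 62.25977897644043
```

Emit:
step_arm:
  targets: "-1 0 0 0.01 0 0 0;-1 0.002 0 0.01 0 0 0;-1 0.002 0 0.006 0 0 0;-1 0.002 0 0.002 0 0 0;-1 0.002 0 0 0 0 0;-1 0.002 0 0 0 0 0"

```text
clock: 9.22
eef_pos: [0.5621, 0.0365, 0.093]
tool_rot: [0.034, 0.999, 0.0, 0.003]
ft_force: [-7.4, 0.1, 25.5]
grip_width: 0.0087
grasp_force: 63.1
```

```bash
python3 -c "
from h import *
st()"
```

```text
9.2167 [0.5621 0.0365 0.093 ] yaw 3.0727 zaxis [0.0055 0.0003] ft [-7.3599  0.1266 25.4889] [-0.1145  1.8197 -0.0504] 0.008659006282323937 63.055890798568726
```

Emit:
step_arm:
  targets: "-1 0 0 0.01 0 0 0;-1 -0.001 0.002 0.01 0 0 0;-1 -0.001 0.002 0.006 0 0 0;-1 -0.001 0.002 0.003 0 0 0;-1 -0.001 0.002 0 0 0 0;-1 -0.001 0.002 0 0 0 0"

```text
clock: 9.72
eef_pos: [0.5597, 0.0375, 0.0873]
tool_rot: [0.034, 0.999, 0.0, -0.001]
ft_force: [2.1, 0.4, -1.5]
grip_width: 0.0088
grasp_force: 58.7
```

```bash
python3 -c "
from h import *
st()"
```

```text
9.7167 [0.5597 0.0375 0.0873] yaw 3.0728 zaxis [-0.0012  0.0002] ft [ 2.1456  0.4475 -1.5365] [ 0.2541 -0.4451 -0.0417] 0.008759244991095429 58.741081953048706
```

It dropped into the mouth. I push down.

Emit:
step_arm:
  targets: "-1 0 0 -0.012 0 0 0;-1 0 0 -0.024 0 0 0;-1 0 0 -0.036 0 0 0;-1 0 0 -0.046 0 0 0;-1 0 0 -0.054 0 0 0;-1 0 0 -0.057 0 0 0;-1 0 0 -0.057 0 0 0"

```text
clock: 10.3
eef_pos: [0.5598, 0.0374, 0.0597]
tool_rot: [0.034, 0.999, 0.0, -0.0]
ft_force: [1.4, 2.1, -2.9]
grip_width: 0.0087
grasp_force: 58.7
```

```bash
python3 -c "
from h import *
st()"
```

```text
10.3 [0.5598 0.0374 0.0597] yaw 3.0728 zaxis [-0.0004  0.0001] ft [ 1.423   2.1411 -2.8657] [ 0.3864 -0.4316 -0.0775] 0.008706797626006988 58.726624846458435
```

Emit:
step_arm:
  targets: "-1 0 0 -0.003 0 0 0;-1 0 0 -0.006 0 0 0;-1 0 0 -0.009 0 0 0;-1 0 0 -0.009 0 0 0"

```text
clock: 10.63
eef_pos: [0.5602, 0.0373, 0.0594]
tool_rot: [0.034, 0.999, 0.0, 0.001]
ft_force: [-6.1, 0.8, 21.2]
grip_width: 0.009
grasp_force: 62.1
```

```bash
python3 -c "
from h import *
st()"
```

```text
10.6333 [0.5602 0.0373 0.0594] yaw 3.0727 zaxis [0.0024 0.0001] ft [-6.1317  0.8213 21.2112] [ 0.2115  1.6301 -0.1235] 0.008992896481127435 62.1038281917572
```

Firmly on the floor at the expected height (TCP 59 mm). I release and rise, then verify.

Emit:
step_arm:
  targets: "-1 0 0 0.006 0 0 0;0.1 0 0 0.006 0 0 0;0.1 0 0 0.006 0 0 0;0.1 0 0 0.006 0 0 0;0.1 0 0 0.03 0 0 0;0.1 0 0 0.08 0 0 0;0.1 0 0 0.15 0 0 0;0.1 0 0.05 0.22 0 0 0;0.1 0 0.12 0.26 0 0 0;0.1 0 0.2 0.28 0 0 0"

```text
clock: 11.47
eef_pos: [0.5618, 0.137, 0.1992]
tool_rot: [0.036, 0.999, 0.0, 0.003]
ft_force: [0.4, -0.2, 0.2]
grip_width: 0.0468
grasp_force: 0.0
```

```bash
python3 -c "
from h import *
st();print(bot.get_obs()['joint_pos'])"
```

```text
11.4667 [0.5618 0.137  0.1992] yaw 3.0688 zaxis [0.0055 0.0004] ft [ 0.4248 -0.1893  0.2221] [-0.0225 -0.1204 -0.0186] 0.046843066309192084 0.0
[ 0.2397  0.4064  0.1547  1.3138 -0.0009  0.3124]
```

Emit:
step_arm:
  targets: "0.1 -0.012 0.06 -0.02 0 0 -0.1;0.1 -0.025 0.12 -0.04 0 0 -0.2;0.1 -0.05 0.19 -0.07 0 0 -0.3;0.1 -0.064 0.258 -0.1 0 0 -0.373;0.1 -0.064 0.258 -0.1 0 0 -0.373;0.1 -0.064 0.258 -0.1 0 0 -0.373;0.1 -0.064 0.258 -0.1 0 0 -0.373;0.1 -0.064 0.258 -0.1 0 0 -0.373"

```text
clock: 12.13
eef_pos: [0.5285, 0.2653, 0.1458]
tool_rot: [0.18, 0.984, -0.0, 0.0]
ft_force: [-0.6, -0.8, -0.3]
grip_width: 0.0466
grasp_force: 0.0
```

```bash
python3 - <<'E'
from h import *
st()
for n in("top","side"): cv2.imwrite(f"pics/{n}6.png",bot.camera(n)[:,:,::-1])
t=cv2.imread("pics/top6.png");s=cv2.imread("pics/side6.png")
def c(im,u,v,w,h,W,H): 
    o=cv2.resize(im[v:v+h,u:u+w],(W,H),interpolation=cv2.INTER_CUBIC)
    for k in range(0,max(w,h),10):
        a=k*W//w; cv2.line(o,(a,0),(a,6),(0,255,255),1); cv2.line(o,(0,a),(6,a),(0,255,255),1)
    return o
A=np.vstack([c(t,262,250,70,60,350,300),c(s,262,200,70,60,350,300)])
B=np.vstack([c(t,100,255,90,60,450,300),c(s,190,120,90,60,450,300)])
cv2.imwrite("pics/v10.png",np.hstack([A,B]))
E
```

```text
12.1333 [0.5285 0.2653 0.1458] yaw 2.7788 zaxis [ 0.0004 -0.0005] ft [-0.5539 -0.8483 -0.3001] [ 0.0276  0.0397 -0.043 ] 0.04661652618506437 0.0
```

View pics/v10.png

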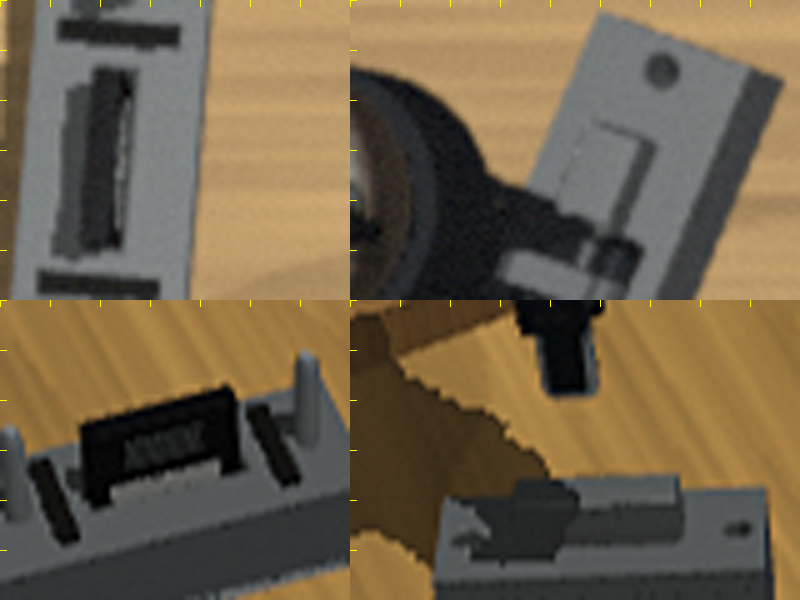

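The cartridge stands seated and upright (side about (294,216)), and the cover is untouched with the fingers over its rib. I grasp the rib.

Emit:
step_arm:
  targets: "0.1 0.003 0.0014 -0.07 0 0 0;0.1 0.003 0.0014 -0.13 0 0 0;0.1 0.003 0.0014 -0.165 0 0 0;0.1 0.003 0.0014 -0.176 0 0 0;0.1 0.003 0.0014 -0.176 0 0 0;-1 0.003 0.0014 -0.176 0 0 0;-1 0.003 0.0014 -0.176 0 0 0;-1 0.003 0.0014 -0.176 0 0 0;-1 0.003 0.0014 -0.176 0 0 0;-1 0.003 0.0014 -0.176 0 0 0"

```text
clock: 13.07
eef_pos: [0.531, 0.2673, 0.0597]
tool_rot: [0.18, 0.984, 0.001, 0.002]
ft_force: [-0.0, -2.1, 6.1]
grip_width: 0.0186
grasp_force: 61.4
```

```bash
python3 -c "
from h import *
st();print(bot.get_obs()['joint_pos'])"
```

```text
13.0667 [0.531  0.2673 0.0597] yaw 2.7795 zaxis [0.004 0.001] ft [-0.0133 -2.1175  6.0703] [-0.2819 -0.0566 -0.031 ] 0.018608948560469962 61.42536163330078
[ 0.4668  0.544  -0.0074  1.0155 -0.0009  0.8289]
```

Emit:
step_arm:
  targets: "-1 0 0 0.03 0 0 0;-1 0 0 0.08 0 0 0;-1 0 0 0.15 0 0 0;-1 0 0 0.22 0 0 0;-1 0 0 0.24 0 0 0;-1 0 0 0.24 0 0 0"

```text
clock: 13.57
eef_pos: [0.5315, 0.2683, 0.1815]
tool_rot: [0.18, 0.984, 0.002, 0.003]
ft_force: [0.9, -0.5, -2.5]
grip_width: 0.0187
grasp_force: 60.4
```

```bash
python3 -c "
from h import *
st()"
```

```text
13.5667 [0.5315 0.2683 0.1815] yaw 2.7801 zaxis [0.007  0.0037] ft [ 0.9408 -0.4918 -2.5435] [ 0.0459 -0.0518 -0.0328] 0.018716189595191737 60.380659103393555
```

Emit:
step_arm:
  targets: "-1 0.008 -0.05 0 0 0 0.05;-1 0.016 -0.12 0 0 0 0.1;-1 0.025 -0.19 0 0 0 0.17;-1 0.035 -0.26 0 0 0 0.24;-1 0.045 -0.33 0 0 0 0.31;-1 0.055 -0.4 0 0 0 0.37;-1 0.061 -0.45 0 0 0 0.37;-1 0.061 -0.462 0 0 0 0.37;-1 0.061 -0.462 0 0 0 0.37;-1 0.061 -0.462 0 0 0 0.37"

```text
clock: 14.4
eef_pos: [0.5588, 0.0362, 0.1756]
tool_rot: [0.036, 0.999, 0.0, -0.002]
ft_force: [-1.0, -1.2, -3.2]
grip_width: 0.0188
grasp_force: 60.3
```

```bash
python3 - <<'E'
from h import *
st()
for n in("top","side"): cv2.imwrite(f"pics/{n}7.png",bot.camera(n)[:,:,::-1])
E
```

```text
14.4 [0.5588 0.0362 0.1756] yaw 3.0698 zaxis [-0.0035  0.0006] ft [-1.0457 -1.1745 -3.2042] [ 0.0578 -0.0322  0.0052] 0.018830241095649933 60.30676245689392
```

Emit:
step_arm:
  targets: "-1 0.005 0.002 -0.02 0 0 0;-1 0.005 0.002 -0.034 0 0 0;-1 0.005 0.002 -0.034 0 0 0;-1 0.005 0.002 -0.034 0 0 0;-1 0.005 0.002 -0.034 0 0 0;-1 0.005 0.002 -0.034 0 0 0"

```text
clock: 15.0
eef_pos: [0.5626, 0.0372, 0.1608]
tool_rot: [0.035, 0.999, -0.0, 0.0]
ft_force: [0.6, -0.8, -2.4]
grip_width: 0.0185
grasp_force: 60.3
```

```bash
cat > edge.py <<'E'
from h import *
def edges(im,c,yaw,z0):
    "offsets (px, along normal) of the side-view edges of a cover believed at c,yaw, underside z0"
    g=cv2.GaussianBlur(cv2.cvtColor(im,cv2.COLOR_RGB2LAB).astype(np.float32),(0,0),.7)
    u=np.array([np.cos(yaw),np.sin(yaw),0]);n=np.array([-u[1],u[0],0]);o=np.array([*c,z0]);k=np.array([0,0,1])
    E={"bottomfront":(o-.06*u-.028*n,o+.06*u-.028*n),"right":(o+.07*u-.028*n+.006*k,o+.07*u-.028*n+.048*k),
       "leftfront":(o-.07*u-.028*n+.006*k,o-.07*u-.028*n+.048*k),"leftrear":(o-.07*u+.028*n+.006*k,o-.07*u+.028*n+.048*k),
       "topfront":(o-.06*u-.028*n+.054*k,o+.06*u-.028*n+.054*k)}
    for nm,(a,b) in E.items():
        p,q=proj("side",a),proj("side",b);d=(q-p)/np.linalg.norm(q-p);nn=np.array([-d[1],d[0]]);s=np.arange(-5,5.01,.25)
        r=[];m=[]
        for f in np.linspace(0,1,25):
            x=p+f*(q-p); P=(x+s[:,None]*nn).astype(np.float32)
            v=cv2.remap(g,P[None,:,0],P[None,:,1],cv2.INTER_LINEAR)[0]
            gr=np.linalg.norm(v[4:]-v[:-4],axis=1);i=gr.argmax();r.append(s[i+2]);m.append(gr[i])
        print(nm,p.round(1),q.round(1),"nrm",nn.round(2),"off",np.percentile(r,[25,50,75]).round(2),"str",np.median(m).round(0))
E
python3 - <<'E'
from edge import *
st();o=bot.get_obs();e=o["eef_pos"]
im=bot.camera("side");cv2.imwrite("pics/side8.png",im[:,:,::-1])
edges(im,e[:2],-.0715,e[2]-.0597)
E
```

```text
15.0 [0.5626 0.0372 0.1608] yaw 3.0708 zaxis [ 0.0006 -0.0001] ft [ 0.5582 -0.8367 -2.4212] [ 0.0697  0.0293 -0.0297] 0.018516037100873666 60.274035930633545
bottomfront [267.  232.5] [329.9 216.1] nrm [0.25 0.97] off [-0.25  0.    0.25] str 20.0
right [335.  212.5] [335.3 195.5] nrm [1.   0.01] off [-1.75 -1.5  -1.5 ] str 47.0
leftfront [261.3 231.5] [259.2 214.6] nrm [ 0.99 -0.12] off [-3.25 -1.75 -1.5 ] str 13.0
leftrear [253.1 211. ] [250.8 194. ] nrm [ 0.99 -0.13] off [0.25 1.5  2.25] str 32.0
topfront [264.5 210.7] [330.  194.3] nrm [0.24 0.97] off [-0.25  0.    0.25] str 18.0
```

```bash
python3 - <<'E'
from edge import *
im=cv2.imread("pics/side0.png")[:,:,::-1].copy()
edges(im,(.5293,.2657),-.367,0)
im=cv2.imread("pics/side8.png")[:,:,::-1].copy()
print("shifted -2mm, then -3");edges(im,(.5606,.0373),-.0715,.1011);edges(im,(.5596,.0374),-.0715,.1011)
E
```

```text
bottomfront [215.1 195. ] [270.4 192.8] nrm [0.04 1.  ] off [-0.75 -0.5  -0.25] str 40.0
right [274.8 190.6] [273.4 175.8] nrm [ 1.   -0.09] off [0.   0.5  0.75] str 51.0
leftfront [210.1 193.2] [207.1 178.4] nrm [ 0.98 -0.2 ] off [-3.25 -2.5  -1.25] str 36.0
leftrear [212.2 176.3] [209.3 161.6] nrm [ 0.98 -0.19] off [-4.5  -4.25 -2.5 ] str 22.0
topfront [211.4 176. ] [268.5 173.8] nrm [0.04 1.  ] off [-0.5  -0.25  0.  ] str 19.0
shifted -2mm, then -3
bottomfront [265.9 232.8] [328.9 216.4] nrm [0.25 0.97] off [0.   0.   0.25] str 20.0
right [334.  212.8] [334.2 195.8] nrm [1.   0.01] off [-0.5 -0.5 -0.5] str 47.0
leftfront [260.2 231.9] [258.1 214.9] nrm [ 0.99 -0.13] off [-3.   -2.25 -0.5 ] str 13.0
leftrear [252.  211.3] [249.7 194.3] nrm [ 0.99 -0.14] off [1.5  2.75 3.75] str 31.0
topfront [263.4 211. ] [329.  194.6] nrm [0.24 0.97] off [-0.5  -0.25  0.  ] str 18.0
bottomfront [265.4 232.9] [328.4 216.6] nrm [0.25 0.97] off [0.   0.   0.25] str 21.0
right [333.5 212.9] [333.7 195.9] nrm [1.   0.01] off [0. 0. 0.] str 47.0
leftfront [259.7 232. ] [257.5 215.1] nrm [ 0.99 -0.13] off [-3.  -1.5 -1. ] str 14.0
leftrear [251.5 211.4] [249.1 194.4] nrm [ 0.99 -0.14] off [2.   3.25 4.5 ] str 31.0
topfront [262.8 211.1] [328.4 194.7] nrm [0.24 0.97] off [-0.25  0.    0.  ] str 18.0
```

```bash
python3 - <<'E'
from h import *
np.set_printoptions(precision=4,suppress=True)
im=cv2.imread("pics/side8.png");e=np.array([.5626,.0372,.1011+.054]);u=np.array([np.cos(.0715),-np.sin(.0715),0])
for s in(1,-1):
    p=proj("side",e+s*.058*u);print(s,p)
    x,y=int(p[0])-9,int(p[1])-5
    print(cv2.cvtColor(im,cv2.COLOR_BGR2GRAY)[y:y+11,x:x+19],(x,y))
E
```

```text
1 [323.515  184.7409]
[[ 91  91  91  91  91  91  92  90  91  91  90  86 122 137 137 135 133 130
  130]
 [ 92  92  91  91  91  92  91  91  92  91  90  86  97 134 138 136 133 130
  128]
 [ 92  91  89  91  91  91  90  92  90  92  91  90  85 123 135 137 135 134
  131]
 [ 92  91  90  91  92  93  93  94  97  95  94  91  89  99 123 136 135 133
  134]
 [ 92  91  91  92  92  94  84  89  84  78  77  89  93  87  97 133 137 136
  136]
 [ 91  91  91  91  92  88  66  65  58  49  46  66  85  90  86 121 136 137
  135]
 [ 92  91  92  90  91  68  51  52  51  46  30  35  78  92  88  97 133 135
  136]
 [ 91  91  92  92  91  64  50  51  50  44  31  40  87  91  89  84 122 135
  138]
 [ 92  91  92  91  94  83  68  67  80  65  56  77  92  93  91  88  98 135
  134]
 [ 90  92  92  91  93  95  88  87  99  89  85  94  93  90  90  90  85 121
  130]
 [ 91  91  91  91  91  91  92  92  92  93  93  92  91  90  91  91  88  96
  114]] (314, 179)
-1 [261.2166 199.999 ]
[[ 93  91  90  92  91  92  90  92  91  90  92  92  90  89  92  91  97  74
   38]
 [ 96  91  92  92  91  90  92  90  91  90  91  91  90  92  92  91  92  97
   76]
 [ 94  91  91  92  91  90  91  91  91  91  91  91  91  92  91  90  92  93
  100]
 [ 93  93  93  91  89  93  92  97  98  94  93  94  92  92  92  91  91  93
   95]
 [ 76  94  91  93  91  94  84  92  85  76  82  91  93  91  91  90  90  90
   92]
 [ 57  93  94  93  93  84  65  67  56  47  53  66  88  91  92  91  92  90
   92]
 [ 44  95  94  93  81  61  52  53  52  48  35  38  82  92  93  91  91  92
   91]
 [ 25  77  95  96  79  47  50  51  51  46  29  48  89  92  91  90  92  91
   92]
 [ 31  41  95  95  91  66  62  57  72  74  53  78  93  92  91  90  91  91
   92]
 [ 32  27  75  94  94  89  85  78  92  96  81  93  95  92  91  90  91  90
   90]
 [ 33  29  57  93  94  92  94  93  92  93  93  92  90  92  90  91  91  91
   90]] (252, 194)
```

Measured in the side camera, the cover holes agree with the lower half in x (0.5606 against 0.5604). The earlier insertion puts the lower half at y of about 0.038. I nudge +0.5 mm in y and lower onto the dowels.

Emit:
step_arm:
  targets: "-1 0 0.001 0 0 0 0;-1 0 0.001 -0.012 0 0 0;-1 0 0.001 -0.022 0 0 0;-1 0 0.001 -0.03 0 0 0;-1 0 0.001 -0.034 0 0 0;-1 0 0.001 -0.034 0 0 0"

```text
clock: 15.55
eef_pos: [0.5626, 0.0377, 0.1429]
tool_rot: [0.036, 0.999, 0.0, -0.0]
ft_force: [2.0, 1.3, -2.9]
grip_width: 0.0185
grasp_force: 60.3
```

```bash
python3 -c "
from h import *
st()"
```

```text
15.55 [0.5626 0.0377 0.1429] yaw 3.0704 zaxis [-0.      0.0003] ft [ 1.9673  1.2619 -2.8885] [ 0.2964 -0.4476 -0.0954] 0.018491634195566268 60.30235469341278
```

The dowels are in the holes. I continue down, easing +0.5 mm in x and y.

Emit:
step_arm:
  targets: "-1 0.001 0.001 -0.012 0 0 0;-1 0.001 0.001 -0.024 0 0 0;-1 0.001 0.001 -0.036 0 0 0;-1 0.001 0.001 -0.048 0 0 0;-1 0.001 0.001 -0.058 0 0 0;-1 0.001 0.001 -0.058 0 0 0"

```text
clock: 16.05
eef_pos: [0.5627, 0.038, 0.1132]
tool_rot: [0.036, 0.999, -0.0, -0.0]
ft_force: [1.5, 0.1, -2.8]
grip_width: 0.0189
grasp_force: 60.2
```

```bash
python3 -c "
from h import *
st()"
```

```text
16.05 [0.5627 0.038  0.1132] yaw 3.0704 zaxis [-0.001  -0.0002] ft [ 1.481   0.1314 -2.8032] [ 0.1743 -0.4479 -0.0222] 0.018896606336796767 60.22690415382385
```

Emit:
step_arm:
  targets: "-1 0.001 0 -0.008 0 0 0;-1 0.001 0 -0.014 0 0 0;-1 0.001 0 -0.018 0 0 0;-1 0.001 0 -0.022 0 0 0;-1 0.001 0 -0.025 0 0 0;-1 0.001 0 -0.025 0 0 0;-1 0.001 0 -0.025 0 0 0"

```text
clock: 16.63
eef_pos: [0.5636, 0.0378, 0.1048]
tool_rot: [0.036, 0.999, -0.0, 0.001]
ft_force: [-4.1, -1.6, 12.3]
grip_width: 0.0185
grasp_force: 62.2
```

```bash
python3 -c "
from h import *
st()"
```

```text
16.6333 [0.5636 0.0378 0.1048] yaw 3.0702 zaxis [ 0.0021 -0.0002] ft [-4.1302 -1.6356 12.3357] [-0.0123  1.0237 -0.029 ] 0.01851735597899847 62.2087025642395
```

Emit:
step_arm:
  targets: "-1 -0.001 0.001 -0.002 0 0 0;-1 -0.001 0.001 -0.004 0 0 0;-1 -0.001 0.001 -0.006 0 0 0;-1 -0.001 0.001 -0.006 0 0 0;-1 -0.001 0.001 -0.006 0 0 0;-1 -0.001 0.001 -0.006 0 0 0"

```text
clock: 17.13
eef_pos: [0.5636, 0.0377, 0.1046]
tool_rot: [0.036, 0.999, -0.0, 0.002]
ft_force: [-10.5, -4.0, 26.1]
grip_width: 0.0188
grasp_force: 64.1
```

```bash
python3 - <<'E'
from h import *
np.set_printoptions(precision=4,suppress=True)
st();im=bot.camera("side");cv2.imwrite("pics/side9.png",im[:,:,::-1])
g=cv2.cvtColor(im,cv2.COLOR_RGB2GRAY);e=bot.get_obs()["eef_pos"];u=np.array([np.cos(.0715),-np.sin(.0715),0])
L=np.array([.5604,.0356,.099])
for s in(1,-1):
    p=proj("side",L+s*.058*u);x,y=int(p[0])-8,int(p[1])-6;c=g[y:y+13,x:x+17]
    n,l,S,C=cv2.connectedComponentsWithStats((c<72).astype(np.uint8));print(p,[(a[4],(q+[x,y]).round(1)) for a,q in zip(S[1:],C[1:])])
E
```

```text
17.1333 [0.5636 0.0377 0.1046] yaw 3.0697 zaxis [ 0.0048 -0.0011] ft [-10.5261  -4.0216  26.1429] [-0.3925  2.0957  0.0372] 0.01882613129987603 64.12554144859314
[322.9295 208.2375] [(np.int32(24), array([322.9, 207.5]))]
[263.0291 223.5343] [(np.int32(22), array([256. , 226.1])), (np.int32(24), array([263. , 222.6]))]
```

```bash
python3 -c "
from workcell import bot
print(bot.job_done())"
```

```text
the job is handed in; nothing more can be done
None
```

I handed the job in after about 17 s with the cartridge seated in the slot and the gripper still pressing the cover shut on the dowels with about 26 N; the hand-in returned no verdict, and I did not re-measure the bottle, phone and carton.

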